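Find the hidden catch of the slide cabinet

ROBOT

A 6-joint arm with a two-finger parallel gripper is mounted at the origin on the work surface. World frame = base frame: x ahead of the robot, y to its left, z up, the work surface at z = 0. Lengths are in mm, angles in rad, forces in N, time in s.
With the tool pointing down it reaches from about 325 to 875 mm from the base axis. Payload 4.4 kg.
Tool frame: the origin (TCP) lies on the centre line of the jaws, within the pads' length; the fingertips stand ahead of it and the grasp point (between the pads) lies 6 mm ahead of it (ctrl.tcp_to_tips is the z of the fingertips in the tool frame, in mm); z points along the fingers, y is the direction in which the jaws open and shut (so a half turn about z gives the same grasp; the last joint's range is limited). The gripper opens to 85 mm and grips with 20 to 120 N. Pads are 22 mm wide; open, the fingers measure 114 mm over their backs; the gripper's body (76 mm by 85 mm) begins 54 mm behind the grasp point. The pads swing forward as they close: fully open they stand 13 mm farther back than shut.
Start: joints at [-1.349, 0.207, 1.542, -0, 1.393, -0.15], TCP at [208.881, -535.72, 256.282] pointing down, gripper open.
Joint ranges: [-2.73, 2.73], [-0.86, 2.22], [0.23, 2.46], [-1.11, 4.25], [0.08, 2.63], [-2.82, 2.82]. Speed limits (rad/s): [2.79, 2.79, 3.14, 3.14, 3.14, 3.14].

INTERFACE

Orientations are given as a 3x3 rotation matrix whose columns are the frame's x, y, z axes.
In Python, from plant import ctrl, sensors, optics gives the robot as it stands. Calls block until the motion is done:
- ctrl.move_ptp(position, orientation): joint-space move of the TCP to a pose.
- ctrl.move_l(position, rot=None, vel=150, threshold=None): straight line of the TCP; rot=None keeps the orientation; vel is the mean speed in mm/s. With threshold (N) it stops when the force on the tool has changed by that much, and returns True; else False.
- ctrl.set_joints(angles): joint-space move.
- ctrl.gripper_to(opening, force=None): finger opening in mm; force is the grip in N (None keeps the last); returns when the fingers have stopped.
- ctrl.hold(seconds).
- ctrl.solve_ik(position, orientation): joint angles nearest the present ones, or None.
- sensors.read_state(): the state.
- optics.grab_frame(name): name is "side" or "top"; returns (picture, depth): 420x560x3 uint8, red, green, blue; 420x560 float32, mm along the optical axis (not along the pixel's ray), 0 where there is no reading.
- optics.camera_params(name): a dict with "mtx" (3x3 intrinsics, pixels), "R" (3x3) and "t" (3): a world point X has camera coordinates R X + t. Camera axes: x right, y down, z forward; pixel columns grow to the right and rows downward; lengths in mm; the calibration is good to about 2 mm. A picture is of the moment at which its call begins. camera_params takes no time and is no camera call.
A pose or a line that the arm cannot do raises ctrl.MotionError and nothing moves.
- ctrl.finish_job(): hands the job in, once; it reports no verdict.
The state is a dict: "t": time; "q": joint angles; "qvel": joint speeds; "tau": joint torques, N m; "eef_pos": TCP position; "eef_rot": TCP orientation; "force": force on the tool from outside, world axes, zero at the start; "wrist_torque": the same for the moment, N m; "grip_width": finger opening in mm.
Only numpy, scipy, OpenCV 4.12 (cv2) and the standard library are available. Lean on these libraries where they do the work, as an engineer would, in place of code of your own. Each camera call takes 0.05 s, during which the arm holds its last target. There are 200 camera calls.

TASK

The slide cabinet's tray is locked by a concealed catch: one of the five look-alike flush plates on its top is a push button, the others are fixed. Feel over the plates with the closed fingertips, press the one that gives until the tray springs all the way out, then take the hand clear of everything. Pick nothing up, and leave the bottles, the beaker and the jar standing where they are.

Things in the scene. Friction and masses are not known exactly. Their poses are not given: they have to be found in the camera images.
- case: low wooden slide cabinet fixed on the table, 240 mm deep (its x), 340 wide (its y), 90 high. Origin: centre of its underside; -x is the front, roughly towards the robot; z up. Its flat top (deck, z = 90 mm) has a row of five look-alike 46 x 46 mm square metal plates, flush in 48 mm openings. Four are fixed and rigid, harmless to press; one, at an unknown place, is the catch.
- plate0 (a point): centre of the upper face of the index plate at place 0, counted from the cabinet's left end (+y of case) to its right end (place 0: y = +112 mm, then one every 56 mm; all at x = -60 mm, z = 90 mm in case). Belongs to the place in the deck, not to what is fitted there.
- plate1 (a point): centre of the upper face of the index plate at place 1, counted from the cabinet's left end (+y of case) to its right end (place 0: y = +112 mm, then one every 56 mm; all at x = -60 mm, z = 90 mm in case). Belongs to the place in the deck, not to what is fitted there.
- plate2 (a point): centre of the upper face of the index plate at place 2, counted from the cabinet's left end (+y of case) to its right end (place 0: y = +112 mm, then one every 56 mm; all at x = -60 mm, z = 90 mm in case). Belongs to the place in the deck, not to what is fitted there.
- plate3 (a point): centre of the upper face of the index plate at place 3, counted from the cabinet's left end (+y of case) to its right end (place 0: y = +112 mm, then one every 56 mm; all at x = -60 mm, z = 90 mm in case). Belongs to the place in the deck, not to what is fitted there.
- plate4 (a point): centre of the upper face of the index plate at place 4, counted from the cabinet's left end (+y of case) to its right end (place 0: y = +112 mm, then one every 56 mm; all at x = -60 mm, z = 90 mm in case). Belongs to the place in the deck, not to what is fitted there.
- catch (a joint): how far the one sprung plate is pressed in (straight down), m: 0 flush, 0.006 fully down. Spring: about 1.5 N at first touch, 4.5 N fully down. It lets the tray go when about 3.5 mm down, and the tray, once out, keeps it about 3.5 mm down. Where it sits is found only by feeling.
- tray (a joint): how far the slide tray has come out of the cabinet's front, m: 0 shut and locked, 0.060 fully out. A spring pushes it out by itself in about a second once the catch is pressed. It has no handle.
- tray_front (a point): middle of the upper edge of the tray's front (front 314 mm wide, 70 mm high, upper edge 76 mm above the table); with the tray shut it lies in the plane of the cabinet's front, at x = -120 mm in case; it moves out along -x of case.
- amber_bottle: brown glass bottle, 56 mm diameter, 115 mm high, standing on the table left of the cabinet. Origin: centre of its underside, z up. A bystander.
- beaker: open glass beaker, 64 mm diameter, 85 mm high, standing on the table right of the cabinet. Origin: centre of its underside, z up. A bystander.
- jar: small capped glass jar, 40 mm diameter, 50 mm high, standing on the rear half of the cabinet's deck, behind the row of plates. Origin: centre of its underside, z up. A bystander.
- white_bottle: white plastic bottle, 44 mm diameter, 95 mm high, standing on the table right of the cabinet. Origin: centre of its underside, z up. A bystander.

How it is judged (in metres and radians):
On the way, in this order (a step that is already met when the one before it is completed fails the run):
1. the concealed catch is pressed in (value of joint catch above 0.003 m).
2. the tray has sprung out (value of joint tray above 0.05 m), for 0.2 s.
At the end, for the whole second after the job is handed in: The tray is more than 50 mm out (of 60 mm) and at rest; the two bottles, the beaker and the jar stand upright (within 0.2 rad), at rest, within 25 mm of where they were (value of joint tray above 0.05 m and velocity of joint tray below 0.01 m/s and distance of each of amber_bottle, beaker, jar, white_bottle from where it was at the start of the episode below 0.025 m and angle between each of amber_bottle, beaker, jar, white_bottle's own z axis and vertical below 0.2 rad and linear speed of each of amber_bottle, beaker, jar, white_bottle below 0.03 m/s); the robot touches nothing.
It fails at once if a bottle, the beaker or the jar is knocked over or shoved away (more than 30 mm or 0.5 rad) (distance of any of amber_bottle, beaker, jar, white_bottle from where it was at the start of the episode above 0.03 m or angle between any of amber_bottle, beaker, jar, white_bottle's own z axis and vertical above 0.5 rad).
It fails at once if a bottle, the beaker or the jar is lifted (more than 15 mm) (height (world z) of any of amber_bottle, beaker, white_bottle above 0.015 m or height (world z) of jar above 0.105 m).
It also fails if it takes over 48 s, if anything falls off the work surface, if the arm or the gripper's body presses on something with over 40 N, if the wrist force passes 120 N, or if a joint passes its speed limit or range.

## Working session

There is one attempt and no reset: what is moved stays moved. The work goes in short steps, each a Python script; the robot and the scene stay as the last script left them, time stands still between calls to the robot, and variables do not carry over. Pictures are saved under pics/ and viewed, about 8 in all and at most 12, crops included, and the job is handed in when it is done.

```bash
mkdir -p pics; ls; python3 - <<'E'
from plant import ctrl,sensors,optics
import cv2,numpy as np
for n in("top","side"):
    im,d=optics.grab_frame(n); cv2.imwrite(f"pics/{n}0.png",im[:,:,::-1]); np.savez(f"{n}0.npz",im=im,d=d)
    p=optics.camera_params(n); print(n,p["mtx"].tolist(),(-p["R"].T@p["t"]).round(0),p["R"].round(3).tolist())
print(ctrl.tcp_to_tips,sensors.read_state())
E
```

```text
pics
top [[528.4579156758205, 0.0, 277.79288621644366], [0.0, 528.4579156758205, 208.02240143897006], [0.0, 0.0, 1.0]] [ 527.   33. 1331.] [[0.005, -1.0, -0.002], [-0.997, -0.004, -0.071], [0.071, 0.003, -0.997]]
side [[416.5444545419616, 0.0, 266.33194767763666], [0.0, 416.5444545419616, 209.90814609699035], [0.0, 0.0, 1.0]] [151. 722. 561.] [[-0.832, -0.554, 0.002], [-0.272, 0.405, -0.873], [0.482, -0.727, -0.488]]
25.0 {'t': 0.1, 'q': array([-1.34950628e+00,  2.07406651e-01,  1.54280881e+00, -1.35947050e-05,
        1.39352091e+00, -1.50491746e-01]), 'qvel': array([ 0.00164284, -0.00037453, -0.00310484, -0.0020138 ,  0.00138785,
       -0.00077549]), 'tau': array([-1.14574123e-03, -3.84101558e+01, -2.92548627e+01, -1.38446885e-04,
        4.90729391e-03, -6.92226223e-06]), 'eef_pos': array([ 208.73253998, -535.09213604,  255.20210814]), 'eef_rot': array([[ 9.31680741e-01,  3.63277805e-01, -4.83574831e-04],
       [ 3.63277997e-01, -9.31678451e-01,  2.08849887e-03],
       [ 3.08169038e-04, -2.12148627e-03, -9.99997702e-01]]), 'force': array([-0.66478092,  0.21880629, -0.01407565]), 'wrist_torque': array([ 0.00148123, -0.0018429 , -0.01082016]), 'grip_width': 85.21293649594682}
```

View pics/top0.png

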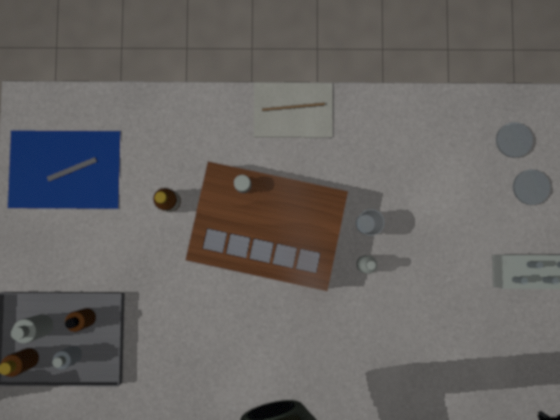

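View pics/side0.png

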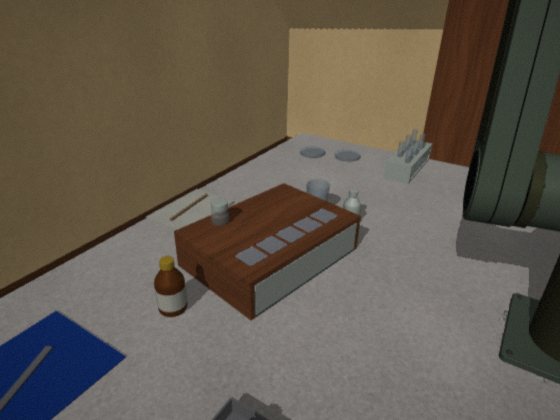

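The top picture shows the five plates at about (215,241), (238,246), (261,250), (285,255) and (308,261), with place 0 on the left. The jar is at (243,183), the beaker at (369,222), the white bottle at (367,264) and the amber bottle at (166,199). The side view agrees, with the tray front facing the robot.

```bash
cat > h.py <<'E'
import numpy as np,cv2
from plant import ctrl,sensors,optics
def ray(n,uv,z):
    p=optics.camera_params(n); c=-p["R"].T@p["t"]
    d=p["R"].T@np.linalg.inv(p["mtx"])@[uv[0],uv[1],1]
    return c+d*(z-c[2])/d[2]
E
python3 - <<'E'
from h import *
im=np.load("top0.npz")["im"]
sat=cv2.cvtColor(im,cv2.COLOR_RGB2HSV)[:,:,1]
m=np.zeros_like(sat); m[225:276,198:325]=(sat[225:276,198:325]<70)*255
cs,_=cv2.findContours(m,cv2.RETR_EXTERNAL,cv2.CHAIN_APPROX_NONE)
P=[]
for c in cs:
    (u,v),wh,a=cv2.minAreaRect(c)
    if 200<cv2.contourArea(c)<700: P.append(ray("top",(u,v),90)); print((u,v),wh,a,P[-1].round(1))
P=np.array(sorted(P,key=lambda p:-p[1])); 
i=np.arange(5)
if len(P)==5:
    fit=[np.polyfit(i,P[:,k],1) for k in(0,1)]
    Q=np.array([np.polyval(f,i) for f in fit]).T; step=np.array([f[0] for f in fit])
    y=-step/np.linalg.norm(step); x=np.array([y[1],-y[0]])
    print(Q.round(1),np.linalg.norm(step),"x axis",x,"yaw",np.arctan2(x[1],x[0]),"resid",abs(Q-P[:,:2]).max())
    np.savez("plates.npz",Q=Q,x=x,y=y)
    s=(np.c_[Q,np.full(5,90)]); p=optics.camera_params("side"); c=(p["R"]@s.T).T+p["t"]; c=c@p["mtx"].T; print("side px",(c[:,:2]/c[:,2:]).round(0).tolist())
    R=np.array([[x[0],y[0],0],[x[1],y[1],0],[0,0,1]])@np.diag([1,-1,-1])
    for S in (R,R@np.diag([-1,-1,1])):
        for q in Q: print(ctrl.solve_ik([*q,195],S).round(2))
E
```

```text
(227.0, 269.0) (12.0, 58.0) 90.0 [472.7 154.6  90. ]
(307.6153869628906, 260.423095703125) (21.37666130065918, 21.768890380859375) 11.309932708740234 [493.5 -33.7  90. ]
(284.4230651855469, 255.38462829589844) (21.376659393310547, 21.37666130065918) 11.309932708740234 [505.   20.6  90. ]
(261.04705810546875, 250.28822326660156) (21.259185791015625, 21.150720596313477) 12.528807640075684 [516.7  75.4  90. ]
(237.7307586669922, 245.3461456298828) (21.1805419921875, 21.1805419921875) 11.309932708740234 [528.  130.1  90. ]
(214.46470642089844, 240.15882873535156) (21.150720596313477, 21.15072250366211) 12.52880859375 [539.9 184.8  90. ]
```

```bash
cat >> h.py <<'E'
P=np.array([[539.9,184.8],[528,130.1],[516.7,75.4],[505,20.6],[493.5,-33.7]])
i=np.arange(5); F=[np.polyfit(i,P[:,k],1) for k in(0,1)]
Q=np.array([np.polyval(f,i) for f in F]).T
y=-np.array([f[0] for f in F]); y/=np.linalg.norm(y); x=np.array([y[1],-y[0]])
R=np.array([[x[0],y[0],0],[x[1],y[1],0],[0,0,1]])@np.diag([1,-1,-1])
def probe(k,hi=130):
    """press place k; target 6 mm below the deck, stop at 8 N change"""
    ctrl.move_l([*Q[k],hi],vel=100)
    ctrl.hold(.2); f0=sensors.read_state()["force"][2]
    hit=ctrl.move_l([*Q[k],90+25-6.5],vel=15,threshold=8)
    s=sensors.read_state(); print(k,"hit",hit,"tip z",(s["eef_pos"][2]-25).round(2),"dF",(s["force"][2]-f0).round(2),"t",round(s["t"],2))
    return hit
E
python3 - <<'E'
from h import *
s=np.c_[Q,np.full(5,90)]; p=optics.camera_params("side"); c=((p["R"]@s.T).T+p["t"])@p["mtx"].T; print("side px",(c[:,:2]/c[:,2:]).round(0).tolist())
sols=[(S,ctrl.solve_ik([*Q[4],195],S)) for S in (R,R@np.diag([-1,-1,1]))]
for _,q in sols: print(None if q is None else q.round(2))
S=min((a for a in sols if a[1] is not None),key=lambda a:abs(a[1][5]))[0]
ctrl.gripper_to(0); ctrl.move_ptp([*Q[4],195],S)
h=probe(4); ctrl.move_l([*Q[4],130],vel=60)
im,d=optics.grab_frame("side"); cv2.imwrite("pics/side1.png",im[:,:,::-1])
st=sensors.read_state();print(st["t"],st["grip_width"],st["eef_pos"])
E
```

```text
side px [[252.0, 255.0], [273.0, 244.0], [291.0, 234.0], [309.0, 224.0], [325.0, 215.0]]
[-0.24  0.1   1.8  -0.    1.24  1.54]
[-0.24  0.1   1.8  -0.    1.24 -1.61]
4 hit True tip z 90.08 dF 3.48 t 4.92
5.375 0.11589114668910505 [493.48816984 -33.85726712 130.14716263]
```

View pics/side1.png

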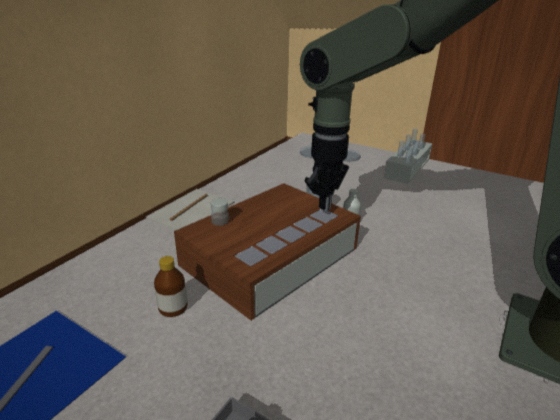

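The side picture shows the closed fingertips over place 4 at about (326,212), with the tray still shut. Place 4 stopped the tips at z = 90.1, so it is rigid. I'll feel the others next.

```bash
python3 - <<'E'
from h import *
for k in (3,2,1,0):
    h=probe(k); z=sensors.read_state()["eef_pos"][2]-25
    if not h or z<89:
        if h and z>85.5: ctrl.move_l([*Q[k],90+25-6.5],vel=15,threshold=15)
        ctrl.hold(1.2); print("gives:",k,"tip z",sensors.read_state()["eef_pos"][2]-25)
        break
    ctrl.move_l([*Q[k],130],vel=80)
im,d=optics.grab_frame("side"); cv2.imwrite("pics/side2.png",im[:,:,::-1])
print(sensors.read_state()["t"])
E
```

```text
3 hit True tip z 90.09 dF 3.29 t 7.25
2 hit True tip z 90.08 dF 3.86 t 9.47
1 hit True tip z 90.09 dF 4.4 t 11.7
0 hit False tip z 84.07 dF 6.15 t 14.54
gives: 0 tip z 84.08123479622313
15.7917
```

View pics/side2.png

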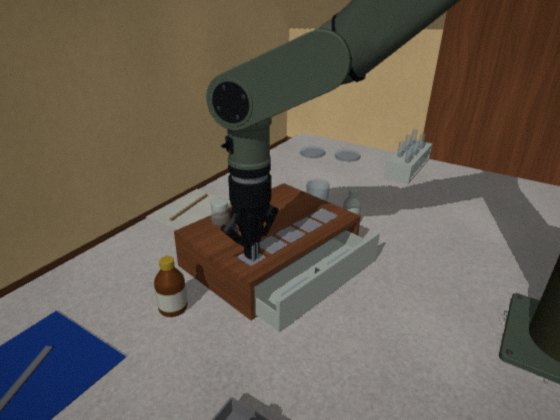

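Place 0 gave the full 6 mm. The picture shows the tray sprung out, its front edge running from about (262,315) to (380,237), and the bystanders still standing. I'll retreat straight up, back off clear of the cabinet, and check.

```bash
python3 - <<'E'
from h import *
ctrl.move_l([*Q[0],240],vel=120)
ctrl.move_l([400,-150,260],vel=200); ctrl.hold(.5)
s=sensors.read_state(); print(s["t"],s["force"].round(2),s["eef_pos"].round(0))
im0=np.load("top0.npz")["im"]; im,d=optics.grab_frame("top")
cv2.imwrite("pics/top3.png",cv2.resize(np.hstack([a[140:310,140:400,::-1] for a in(im0,im)]),None,fx=1.5,fy=1.5))
p=optics.camera_params("side"); ims,ds=optics.grab_frame("side")
# tray top edge: points from depth at z 70..80 in front of case
pt=optics.camera_params("top"); v,u=np.indices(d.shape); c=np.stack([u,v,np.ones_like(u)],-1)@np.linalg.inv(pt["mtx"]).T*d[...,None]
W=(c-pt["t"])@pt["R"]; L=(W[...,:2]-Q[2]); lx=L@x-60; ly=L@y
m=(W[...,2]>66)&(W[...,2]<84)&(abs(ly)<120)&(lx<-115)&(lx>-200)
print("front edge lx",np.percentile(lx[m],[2,10,50]).round(1),m.sum())
E
```

```text
19.5083 [ 0.37 -0.53 -0.18] [ 400. -150.  260.]
front edge lx [-180.8 -180.  -176.3] 400
```

View pics/top3.png

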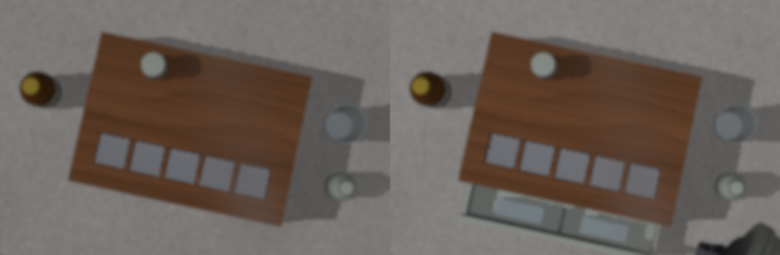

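The before/after crops show the tray out by about 60 mm (front edge at x ≈ -180 mm in case). The jar, beaker and bottles are at the same pixels, and the hand is off to the lower right, clear of everything.

```bash
python3 -c "
from plant import ctrl
ctrl.finish_job()"
```

```text
the job is handed in; nothing more can be done
```

The tray is fully out and the job is handed in; the catch was the plate at place 0. I felt the plates from place 4 to place 0 with the closed fingertips. Places 4, 3, 2 and 1 stopped the tips at z ≈ 90.1 mm, so they are rigid. Place 0 went down about 6 mm at roughly 6 N, and the tray sprang out.

**Last checks (at 19.5 s of the 48 s):**
- **Tray:** depth puts the front edge at x ≈ -180 mm in case, so the tray is about 60 mm out.
- **Bystanders:** the jar, beaker and both bottles look unmoved and upright when the before and after top views are compared by eye. I did not measure their positions.
- **Hand:** it is about 260 mm above the table, in front and to the right of the cabinet, with the tool force back near zero (under 1 N).

No check failed. The force change at the rigid plates read only 3.3–4.4 N after each stop, below the 8 N stop threshold, so I told rigid from sprung by the depth reached.

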